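# Unfold the crank and raise the lab lift

### The arm

A 6-joint arm with a two-finger parallel gripper is mounted at the origin on the work surface; the furniture and walls round the work are solid. World frame = base frame: x ahead of the robot, y to its left, z up, the work surface at z = 0. Lengths are in m, angles in rad, forces in N, time in s.
With the tool pointing down it reaches from about 0.425 to 0.95 m from the base axis. Payload 14.7 kg.
Tool frame: the origin (TCP) lies at the very end of the fingers, on their centre line; the grasp point (between the pads) lies 19 mm behind it; z points along the fingers, y is the line along which they close (so a half turn about z gives the same grasp; the last joint's range is limited). The gripper opens to 85 mm and grips with 20 to 120 N. Pads are 22 mm wide; open, the fingers measure 114 mm over their backs; the gripper's body (76 mm by 85 mm) begins 54 mm behind the grasp point. The pads swing forward as they close: fully open they stand 13 mm farther back than shut.
Start: joints at [1.143, 0.48, 1.596, -0, 1.065, -0.047], TCP at [0.242, 0.603, 0.231] pointing down, gripper open.
Joint ranges: [-2.75, 2.75], [-0.82, 2.05], [0.23, 2.67], [-1.56, 4.7], [0.09, 2.69], [-2.92, 2.92]. Speed limits (rad/s): [1.89, 1.89, 2.39, 3.01, 3.01, 3.01].

### API

Orientations are given as a rotation vector (axis times angle).
In Python, from rig import ctrl, cams gives the robot as it stands.
- The arm moves only by the tool carry_out, never from a script. Its argument "plan" is text: rows parted by semicolons, each of 7 numbers parted by spaces: the shift along the tool's x, y, z as a fraction of full scale, then the turn, a rotation vector about the tool's x, y, z as a fraction of full scale, then the closure, from 0 (fully open) to 1 (shut). In form: x y z rx ry rz fingers; .... A call has 1 to 12 rows; each row is the pose to reach, as a shift and turn from the pose commanded when the call began, along the tool's axes at that moment, turning the shorter way round; what a row does not reach only later rows make up. Full scale, the value 1, is 0.8 m for a shift and 180 degrees for a turn. A row lasts 1/12 s, in which the tool goes at most 41.7 mm and 7.16 degrees, less where a joint would pass 70% of its speed; a pose out of reach is approached as far as the arm can. A call with a number of a shift or a turn outside -1 to 1 is refused whole. A call with a gripper value outside its range is refused whole. The fingers move at their own pace and stop on an object; the grip force is fixed at half the most. Time passes only in rows, so rows that repeat a pose let the fingers close. It gives the time, the measured TCP pose, the force, the opening and the grip force at its end, in the units of the state.
- ctrl.get_obs(): the state, without advancing time (a new reading comes with each control period).
- cams.grab_frame(name): name is "scene" or "top" or "wrist"; returns a dict with "pixels" (480x640x3 uint8, red, green, blue), "range_z" (480x640 float32, m along the optical axis (not along the pixel's ray), 0 where there is no reading), "fx", "fy", "cx", "cy" (pixels), "rvec" (rotation vector, rad) and "tvec" (3), from world to camera coordinates, as OpenCV has them; the wrist camera has in their place "hand_eye" (4x4, takes a point from camera to tool coordinates, whose origin is the TCP and whose axes are the flange's). Camera axes: x right, y down, z forward; pixel columns grow to the right and rows downward; lengths in m; the calibration is good to about 2 mm. A picture is of the moment at which its call begins: read the wrist's pose just before it.
- ctrl.hand_in(): hands the job in; it is judged then, once.
The state is a dict: "time": time; "qpos": joint angles; "qd": joint speeds; "joint_torque": joint torques, N m; "eef_pos": TCP position; "orientation": TCP orientation; "ft_force": force on the tool from outside, world axes, zero at the start; "moment": the same for the moment, N m; "width": finger opening in m; "gripper_force": force on a finger pad.
Only numpy, scipy, OpenCV 4.12 (cv2) and the standard library are available. Lean on these libraries where they do the work, as an engineer would, in place of code of your own. Each camera call takes 0.05 s, during which the arm holds its last target. There are 200 camera calls.

### The job

Raise the small lab lift so that its platform, with the closed sample cup standing on it, is all the way up. The handwheel is locked as long as its folding crank handle lies flat, so first swing the handle up until it latches upright, then crank the wheel clockwise (seen from above) round to its end stop. Leave the handle latched upright, keep the cup standing on the platform and do not disturb the staining jar, the petri dish or the tip box standing around.

Things in the scene. Friction and masses are not known exactly. Their poses are not given: they have to be found in the camera images.
- lift: Grey hand-cranked lab lift, fixed; base 150 x 305 x 12 mm. Origin on the bench under the handwheel's axis, z up, +y towards the lift column 170 mm away, -x the side where the crank is pivoted while the wheel is locked. Under the wheel a square gearbox (132 mm, top at z 50 mm) has a 14 mm wide radial slot on its -x side; the folded crank's tail sits in it and locks the wheel.
- wheel_center (a point): Point on the vertical axis of the handwheel at the height of the crank's pivot, 92 mm above the bench. The steel wheel is horizontal, 153 mm across, its rim 13 mm thick with its top 64 mm above the bench; three flat spokes with tops 60 mm above the bench.
- crank_pivot (a point): Centre of the crank's horizontal hinge pin, between two dark steel cheeks on the rim, 56 mm from the wheel axis, 92 mm above the bench; turns with the wheel. The pin lies along the wheel's tangent (y of this frame); x points from the pivot to the wheel axis. The cheeks measure 28 mm across along the pin and reach 9 mm above it.
- crank_grip (a point): Point on the axis of the black round grip, 70 mm from the hinge pin. The grip is a free-spinning sleeve, 21 mm diameter, from 17 to 90 mm from the pin, steel end at 94 mm. x points along the grip away from the pin. Folded, it lies level, 92 mm above the bench, across the wheel's middle; upright it stands over the pin.
- crank (a joint): Hinge of the folding handle, rad: 0 folded flat, 1.57 upright (stop). Stays where left. From about 1.2 a spring ball resists (about 0.3 N m); past about 1.45 the handle snaps to 1.57 and is latched, and needs about as much to fold back. Starts at 0 to 0.25. Its tail leaves the locking slot above about 0.65. A gripper pinching the grip makes it lag: push a little past upright.
- wheel (a joint): Rotation of the handwheel, rad, grows clockwise seen from above: 0 at the start (locked, 0.05 play while the crank is folded), 4.2 at the end stop (about 240 degrees). Turns against friction of about 0.2 N m and stays where left.
- platform (a joint): Height of the lift platform above its lowest position, m: driven by the wheel, 0 at wheel 0, 0.045 at wheel 4.2.
- platform_top (a point): Centre of the upper face of the aluminium platform, 94 x 94 mm with a 4 mm lip, 81 mm above the bench at the start and 126 mm when fully up; 170 mm from the wheel axis.
- sample_cup: White closed sample cup, 66 mm diameter, 66 mm high, standing loose on the platform. Origin at the centre of its underside, z up along its axis.
- staining_jar: Bystander: glass staining jar with black lid, 58 x 55 x 86 mm, loose. Origin at the centre of its underside.
- petri_dish: Bystander: closed petri dish, 70 mm diameter, 15 mm high, loose. Origin at the centre of its underside.
- tip_box: Bystander: blue pipette tip box with clear lid, 86 x 120 x 71 mm, loose. Origin at the centre of its underside.
Things that resemble listed ones, but are neither listed nor needed, are in the scene too. Of the things that look like the sample_cup, the larger one is meant.

How it is judged:
On the way, in this order (a step that is already met when the one before it is completed fails the run):
1. the crank handle is swung fully up and latched while the wheel is still at its start (value of joint crank above 1.45 rad and value of joint wheel below 0.4 rad), for 0.1 s.
2. the wheel is cranked clockwise to its end stop and the platform is up (value of joint wheel above 3.9 rad and value of joint platform above 0.041 m), for 0.2 s.
At the end, for the whole second after the job is handed in: The handle is latched upright (joint above 1.45 rad), the wheel is at rest within 0.3 rad of its end stop, the platform within 4 mm of fully up, and the cup stands upright and still on the platform, within 30 mm of its centre (all of step 2 and value of joint crank above 1.45 rad and velocity of joint wheel between -0.05 and 0.05 rad/s and angle between sample_cup's own z axis and vertical below 0.1 rad and distance between sample_cup and platform_top below 0.03 m and linear speed of sample_cup below 0.02 m/s); the robot touches nothing.
It fails at once if the sample cup tips over or leaves the platform (angle between sample_cup's own z axis and vertical above 0.4 rad or distance between sample_cup and platform_top above 0.05 m).
It fails at once if a bystander is disturbed (moved more than 30 mm) (distance of any of staining_jar, petri_dish, tip_box from where it was at the start of the episode above 0.03 m).
It also fails if it takes over 58 s, if anything falls off the work surface, if the arm or the gripper's body presses on something with over 40 N, if the wrist force passes 120 N, or if a joint passes its speed limit or range.

## Working session

There is one attempt and no reset: what is moved stays moved. The work goes in short steps, Python scripts to look and compute and a tool call to move; the robot and the scene stay as the last step left them, time stands still between calls to the robot, and variables do not carry over. Pictures are saved under pics/ and viewed, at most 10 in all, crops included, and the job is handed in when it is done.

Besides the shell and the picture viewer there is one more tool, called after "Request:" as name(argument=value, ...) on one line, values as JSON. carry_out: Moves the arm, as the interface text tells. Its arguments: {"type":"object","properties":{"plan":{"type":"string"}},"required":["plan"]}

```bash
mkdir -p pics; cat > h.py <<'E'
import numpy as np, cv2
from rig import ctrl, cams
from scipy.spatial.transform import Rotation as R
def pts(f, obs=None):
    z=f["range_z"]; v,u=np.indices(z.shape)
    P=np.stack([(u-f["cx"])/f["fx"]*z,(v-f["cy"])/f["fy"]*z,z],-1)
    if "rvec" in f:
        Rm=R.from_rotvec(np.ravel(f["rvec"])).as_matrix(); return (P-np.ravel(f["tvec"]))@Rm
    H=np.array(f["hand_eye"]); P=P@H[:3,:3].T+H[:3,3]
    return P@R.from_rotvec(obs["orientation"]).as_matrix().T+obs["eef_pos"]
E
python3 - <<'E'
from h import *
o=ctrl.get_obs(); print(o)
for n in("scene","top"):
    f=cams.grab_frame(n); cv2.imwrite(f"pics/{n}0.png",f["pixels"][...,::-1]); np.savez(f"{n}0.npz",**f)
    print(n,f["rvec"],f["tvec"],f["fx"])
E
```

```text
{'time': 0.0, 'qpos': array([ 1.14340708e+00,  4.80807919e-01,  1.59685799e+00,  8.49120177e-06,
        1.06508088e+00, -4.66094897e-02]), 'qd': array([-0.00050669,  0.00126145, -0.00081034,  0.00078066,  0.00092795,
        0.00112973]), 'joint_torque': array([ 1.53035162e-03, -9.50618076e+01, -4.30206084e+01,  4.72935571e-04,
        1.19240431e-02,  2.25412623e-05]), 'eef_pos': array([0.24138878, 0.60309069, 0.23069382]), 'orientation': array([-5.94474084e-01, -3.08455086e+00,  1.75934143e-03]), 'ft_force': array([-0.89752384,  0.00133066, -0.5734673 ]), 'moment': array([-0.05395658,  0.02908748, -0.02845079]), 'gripper_force': 0.0, 'width': 0.08544418023858436}
scene [ 2.21919892 -0.56674376  0.25564287] [-0.35601237  0.16083511  1.21473265] 577.8966387426638
top [ 2.1870942  -2.15997582  0.04811828] [-0.0178319   0.40420275  1.2359119 ] 457.4161827575701
```

View pics/scene0.png

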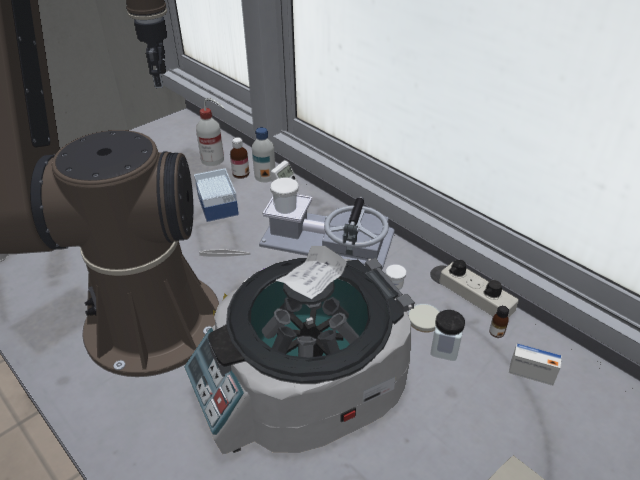

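View pics/top0.png

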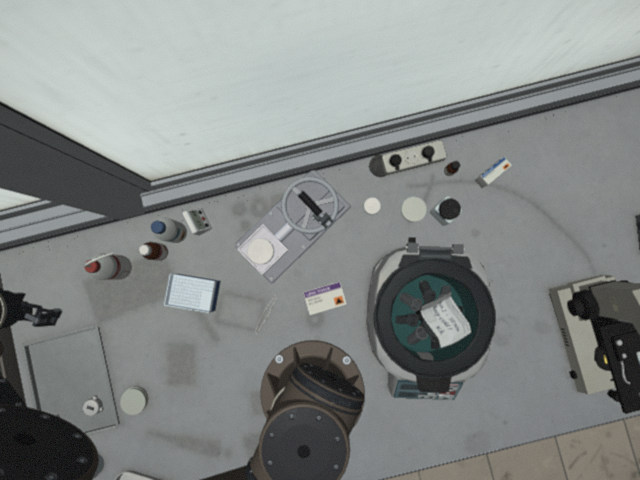

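The scene shot shows the handwheel at about (357,228), the crank at (353,220) and the cup at (285,193). In the top shot the wheel is at (313,205), the crank runs from (303,195) to (328,222), the cup is at (262,250), and the window wall lies just behind the wheel.

```bash
python3 - <<'E'
from h import *
for n,box in(("top",(230,165,360,290)),("scene",(255,170,400,280))):
    f=dict(np.load(n+"0.npz")); P=pts(f); px=f["pixels"].astype(int)
    x0,y0,x1,y1=box; m=np.zeros((480,640),bool); m[y0:y1,x0:x1]=1; m&=f["range_z"]>0
    c=px.max(-1)
    z=P[...,2]
    hi=m&(c<70)&(z>.07)&(z<.2); Q=P[hi]
    print(n,"dark",len(Q),Q.mean(0).round(3),np.percentile(Q,[2,98],axis=0).round(3).tolist())
    d=Q-Q.mean(0); w,V=np.linalg.eigh(d.T@d); a=V[:,2]; s=d@a; print("axis",a.round(3),"ends",(Q.mean(0)+a*s.min()).round(3),(Q.mean(0)+a*s.max()).round(3))
    cup=m&(z>.135)&(z<.16)&(c>180); 
    if cup.any(): print("cup",P[cup].mean(0).round(3),np.ptp(P[cup],axis=0).round(3))
    rim=m&(abs(z-.064)<.006)&(c>=70); Q=P[rim][:,:2]; 
    # circle fit w/ ransac
    rng=np.random.default_rng(0);best=0
    for _ in range(2000):
        q=Q[rng.choice(len(Q),3,False)]
        A=np.c_[2*q,np.ones(3)]
        if abs(np.linalg.det(A))<1e-6: continue
        s=np.linalg.solve(A,(q**2).sum(1)); r=np.sqrt(max(s[2]+s[:2]@s[:2],0))
        if abs(r-.071)>.006: continue
        k=(abs(np.hypot(*(Q-s[:2]).T)-r)<.005).sum()
        if k>best: best=k;bs=(s[:2].round(4),r)
    print("wheel",len(Q),best,bs)
    base=m&(abs(z-.012)<.005)
    cn=P[base][:,:2].astype(np.float32); print("base",cv2.minAreaRect(cn),len(cn))
    cv2.imwrite(f"pics/{n}crop.png",cv2.resize(f["pixels"][y0:y1,x0:x1,::-1],None,fx=5,fy=4.7 if n=="top" else 5,interpolation=2))
f=dict(np.load("top0.npz"));P=pts(f)
for u,v in((340,180),(345,160),(372,205),(300,150),(300,170),(413,209),(195,220),(170,230)): print(u,v,P[v,u].round(3))
E
```

```text
top dark 275 [0.501 0.021 0.108] [[0.449, -0.039, 0.083], [0.593, 0.206, 0.12]]
axis [-0.492 -0.869 -0.061] ends [0.603 0.203 0.121] [ 0.459 -0.052  0.103]
cup [0.374 0.128 0.146] [0.064 0.062 0.016]
wheel 912 588 (array([0.5015, 0.0106]), np.float64(0.06998185732818678))
base ((0.4415333867073059, 0.05063202977180481), (0.34263816475868225, 0.35215312242507935), 4.199453830718994) 1959
scene dark 1380 [ 0.33  -0.158  0.168] [[0.183, -0.269, 0.077], [0.517, 0.026, 0.194]]
axis [-0.75  -0.601  0.277] ends [0.627 0.079 0.059] [ 0.229 -0.239  0.206]
cup [0.373 0.127 0.147] [0.294 0.111 0.01 ]
wheel 1225 538 (array([0.4994, 0.01  ]), np.float64(0.06988158990614797))
base ((0.48843637108802795, 0.14284023642539978), (0.4336339235305786, 0.3435012698173523), 68.27201843261719) 1664
340 180 [ 0.581 -0.07  -0.002]
345 160 [ 0.629 -0.083  0.034]
372 205 [ 0.504 -0.155  0.046]
300 150 [0.634 0.035 0.115]
300 170 [0.598 0.039 0.043]
413 209 [ 0.499 -0.27   0.016]
195 220 [0.459 0.318 0.05 ]
170 230 [0.425 0.363 0.112]
```

View pics/scenecrop.png

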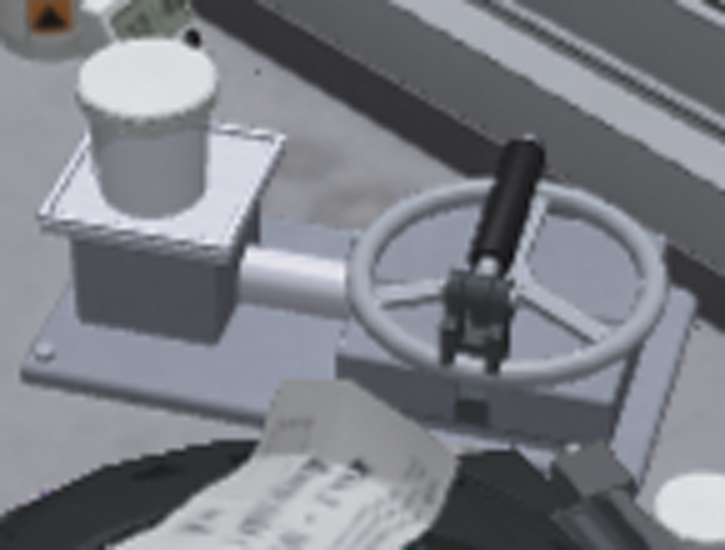

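View pics/topcrop.png

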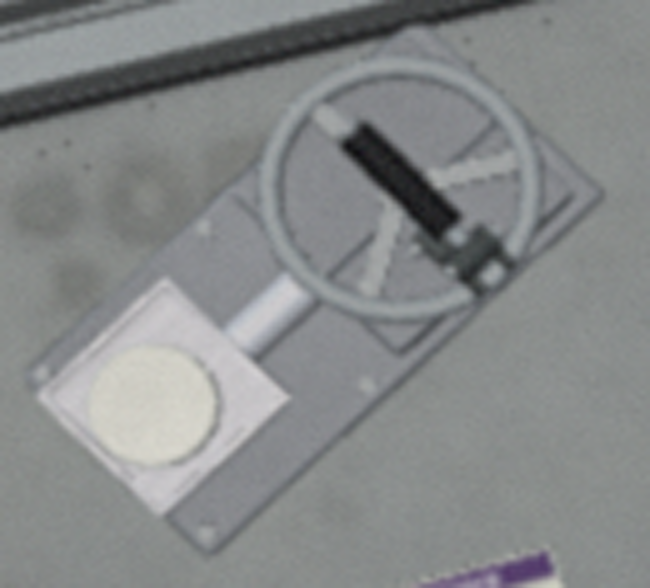

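The crops show the handle folded, with its cheeks at top (326,220) and its end at (295,189). The cup stands near the platform's centre.

```bash
python3 - <<'E'
from h import *
C=np.array([.5005,.0103])
for n in("top","scene"):
    f=dict(np.load(n+"0.npz")); P=pts(f); c=f["pixels"].max(-1); z=P[...,2]
    r=np.hypot(P[...,0]-C[0],P[...,1]-C[1])
    m=(r<.06)&(c<60)&(z>.07)&(z<.16)&(f["range_z"]>0); Q=P[m]; mu=Q.mean(0); d=Q-mu
    a=np.linalg.svd(d,full_matrices=False)[2][0]; a*=np.sign(a[0]); s=d@a
    print(n,len(Q),"axis",a.round(3),"ang",np.degrees(np.arctan2(a[1],a[0])).round(1),"elev",np.arcsin(a[2]).round(3),"mid",mu.round(4),"ends",(mu+a*s.min()).round(3),(mu+a*s.max()).round(3))
    g=(z>.075)&(z<.095)&(np.hypot(P[...,0]-.375,P[...,1]-.127)<.075)&(c>130)
    print("plat",cv2.minAreaRect(P[g][:,:2].astype(np.float32)))
    cu=(z>.142)&(z<.152)&(np.hypot(P[...,0]-.375,P[...,1]-.127)<.06); print("cup",np.median(P[cu],0), P[cu].min(0),P[cu].max(0))
f=dict(np.load("top0.npz"));P=pts(f)
for u in (270,295): print(u,[tuple(P[v,u].round(3)) for v in range(100,180,8)])
o=ctrl.get_obs(); M=R.from_rotvec(o["orientation"]).as_matrix(); print(M.round(3))
E
```

```text
top 184 axis [0.698 0.688 0.2  ] ang 44.6 elev 0.201 mid [0.4971 0.0076 0.111 ] ends [ 0.473 -0.016  0.104] [0.521 0.031 0.118]
plat ((0.38170742988586426, 0.13092099130153656), (0.09439069032669067, 0.0941217839717865), 45.044944763183594)
cup [0.3730695  0.12606986 0.14634588] [0.34118118 0.09473998 0.14205634] [0.40514352 0.15896141 0.15162516]
scene 208 axis [0.649 0.679 0.343] ang 46.3 elev 0.35 mid [0.4941 0.002  0.1069] ends [ 0.459 -0.035  0.088] [0.522 0.031 0.121]
plat ((0.38022294640541077, 0.13107560575008392), (0.09872879087924957, 0.09442458301782608), 45.53413009643555)
cup [0.37072961 0.12475245 0.1465814 ] [0.33936016 0.0922768  0.14208153] [0.40470918 0.1599058  0.15134984]
270 [(np.float64(0.636), np.float64(0.069), np.float64(0.443)), (np.float64(0.635), np.float64(0.073), np.float64(0.406)), (np.float64(0.633), np.float64(0.078), np.float64(0.367)), (np.float64(0.632), np.float64(0.085), np.float64(0.32)), (np.float64(0.63), np.float64(0.091), np.float64(0.272)), (np.float64(0.628), np.float64(0.098), np.float64(0.22)), (np.float64(0.627), np.float64(0.106), np.f
[... 157 characters left out ...]
float64(0.115), np.float64(0.08))]
295 [(np.float64(0.647), np.float64(0.025), np.float64(0.415)), (np.float64(0.646), np.float64(0.028), np.float64(0.376)), (np.float64(0.646), np.float64(0.031), np.float64(0.329)), (np.float64(0.644), np.float64(0.035), np.float64(0.286)), (np.float64(0.643), np.float64(0.039), np.float64(0.233)), (np.float64(0.642), np.float64(0.043), np.float64(0.174)), (np.float64(0.631), np.float64(0.045), np.float64(0.143)), (np.float64(0.625), np.float64(0.049), np.float64(0.089)), (np.float64(0.605), np.float64(0.05), np.float64(0.082)), (np.float64(0.596), np.float64(0.053), np.float64(0.03))]
[[-0.928  0.372 -0.   ]
 [ 0.372  0.928 -0.001]
 [ 0.    -0.001 -1.   ]]
```

```bash
cat >> h.py <<'E'
a45=np.pi/4; ex=np.array([np.cos(a45),np.sin(a45),0]); ey=np.array([-ex[1],ex[0],0]); ez=np.array([0,0,1.])
C=np.array([.5005,.0103,.092]); PV=C-.056*ex
M0=np.c_[-ex,-ey,-ez]  # tool x=-ex, y=-ey, z down  (right-handed: checked below)
if np.linalg.det(M0)<0: M0=np.c_[ex,-ey,-ez]
def row(p,M,p0,A):  # target pose from commanded pose p0,A
    s=A.T@(np.asarray(p)-p0)/.8; t=R.from_matrix(A.T@M).as_rotvec()/np.pi
    return " ".join(f"{v:.4f}" for v in np.r_[s,t])
def cur():
    o=ctrl.get_obs(); return o["eef_pos"],R.from_rotvec(o["orientation"]).as_matrix(),o
E
python3 - <<'E'
from h import *
p0,A,o=cur(); print(M0)
print(row(PV+.0666*ex+[0,0,.13],M0,p0,A)); print(row([.35,.33,.28],M0,p0,A))
E
```

```text
[[ 0.70710678  0.70710678 -0.        ]
 [ 0.70710678 -0.70710678 -0.        ]
 [ 0.         -0.         -1.        ]]
-0.5813 -0.5553 0.0115 -0.0002 0.0003 0.6288
-0.2529 -0.2665 -0.0613 -0.0002 0.0003 0.6288
```

Request:
carry_out(plan="-0.05 -0.05 -0.06 0 0 0.05 0;-0.1 -0.1 -0.06 0 0 0.08 0;-0.58 -0.555 -0.06 0 0 0.629 0;-0.58 -0.555 -0.06 0 0 0.629 0;-0.58 -0.555 -0.06 0 0 0.629 0;-0.58 -0.555 -0.06 0 0 0.629 0;-0.58 -0.555 -0.06 0 0 0.629 0;-0.58 -0.555 -0.06 0 0 0.629 0;-0.58 -0.555 -0.06 0 0 0.629 0;-0.58 -0.555 -0.06 0 0 0.629 0;-0.58 -0.555 -0.06 0 0 0.629 0;-0.58 -0.555 -0.06 0 0 0.629 0")

```text
time: 1.1
eef_pos: [0.4436, 0.1564, 0.2765]
orientation: [-2.543, -1.844, 0.0]
ft_force: [1.4, 1.4, 0.0]
width: 0.0854
gripper_force: 0.0
```

```bash
python3 - <<'E'
from h import *
p0,A,o=cur(); print(p0,A.round(2))
print(row(PV+.0666*ex+[0,0,.10],M0,p0,A))
E
```

```text
[0.44359723 0.1563773  0.27648425] [[ 0.31  0.95 -0.  ]
 [ 0.95 -0.31 -0.  ]
 [-0.   -0.   -1.  ]]
-0.1396 0.1304 0.1056 -0.0000 0.0000 0.1494
```

Request:
carry_out(plan="-0.14 0.13 0 0 0 0.149 0;-0.14 0.13 0 0 0 0.149 0;-0.14 0.13 0.02 0 0 0.149 0;-0.14 0.13 0.04 0 0 0.149 0;-0.14 0.13 0.06 0 0 0.149 0;-0.14 0.13 0.06 0 0 0.149 0;-0.14 0.13 0.06 0 0 0.149 0")

```text
time: 1.68
eef_pos: [0.5074, 0.0199, 0.2279]
orientation: [-2.897, -1.212, 0.004]
ft_force: [0.1, 0.3, 0.8]
width: 0.0857
gripper_force: 0.0
```

```bash
python3 - <<'E'
from h import *
p0,A,o=cur(); f=cams.grab_frame("wrist"); P=pts(f,o); cv2.imwrite("pics/w1.png",f["pixels"][...,::-1])
print(p0,A.round(3).tolist())
L=(P-PV)@np.c_[ex,ey,ez]; c=f["pixels"].max(-1)
m=(c<60)&(L[...,0]>.02)&(L[...,0]<.1)&(abs(L[...,1])<.04)&(L[...,2]>-.01)&(f["range_z"]>0)&(L[...,2]<.06)
Q=L[m]; mu=Q.mean(0); a=np.linalg.svd(Q-mu,full_matrices=False)[2][0]; a*=np.sign(a[0])
print(len(Q),"lift-frame rel pivot mid",mu.round(4),"axis",a.round(3),np.percentile(Q,[1,99],axis=0).round(3).tolist())
print(row(PV+.0666*ex+[0,0,.0135-.019],M0,p0,A))
E
```

```text
[0.50741235 0.01992897 0.22788079] [[0.702, 0.712, -0.003], [0.712, -0.702, 0.0], [-0.002, -0.002, -1.0]]
1954 lift-frame rel pivot mid [0.057  0.0018 0.0183] axis [0.981 0.002 0.192] [[0.021, -0.008, 0.007], [0.089, 0.012, 0.026]]
-0.0011 0.0027 0.1767 -0.0006 0.0005 0.0023
```

View pics/w1.png

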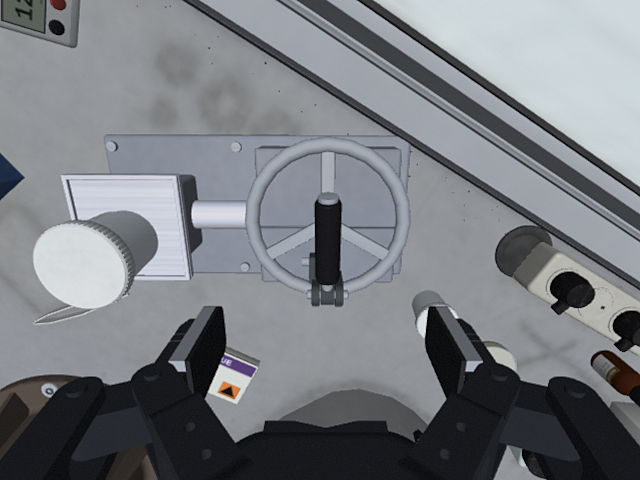

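The wrist view shows the folded handle from (327,200) to (327,300), centred between the fingers, with the wheel clear all round. Next: descend and pinch.

Request:
carry_out(plan="-0.001 0.002 0.03 0 0 0.002 0;-0.001 0.002 0.06 0 0 0.002 0;-0.001 0.002 0.09 0 0 0.002 0;-0.001 0.002 0.12 0 0 0.002 0;-0.001 0.002 0.15 0 0 0.002 0;-0.001 0.002 0.165 0 0 0.002 0;-0.001 0.002 0.177 0 0 0.002 0;-0.001 0.002 0.177 0 0 0.002 0.3;-0.001 0.002 0.177 0 0 0.002 0.6;-0.001 0.002 0.177 0 0 0.002 1;-0.001 0.002 0.177 0 0 0.002 1;-0.001 0.002 0.177 0 0 0.002 1")

```text
time: 2.73
eef_pos: [0.5094, 0.0184, 0.0878]
orientation: [2.901, 1.204, 0.002]
ft_force: [-0.3, 0.5, -0.3]
width: 0.0251
gripper_force: 0.0
```

Request:
carry_out(plan="0 0 0 0 0 0 1;0 0 0 0 0 0 1;0 0 0 0 0 0 1;0 0 0 0 0 0 1")

```text
time: 3.07
eef_pos: [0.5091, 0.0187, 0.0874]
orientation: [-2.902, -1.203, -0.001]
ft_force: [-0.2, 8.3, 3.3]
width: 0.0191
gripper_force: 58.4
```

```bash
python3 - <<'E'
from h import *
p0,A,o=cur(); print(p0,o["ft_force"],o["width"],o["gripper_force"])
g=p0+.019*A[:,2]-PV; print("grasp rel pivot (lift)",np.r_[g@ex,g@ey,g[2]])
e0=.195; 
G=.0685
for e in (.3,.4,.5,.6,.7,.8,.9,1.0,1.1,1.2,1.3,1.4,1.5,1.57,1.65,1.75): 
    d=G*np.array([np.cos(e)-np.cos(e0),np.sin(e)-np.sin(e0)]); print(e,(d[0]/.8).round(4),(-d[1]/.8).round(4))
E
```

```text
[0.50909347 0.0187316  0.08735664] [-0.17800522  8.2932878   3.26991835] 0.01908788876825251 58.43897223472595
grasp rel pivot (lift) [ 0.06805538 -0.00011698 -0.02364335]
0.3 -0.0022 -0.0087
0.4 -0.0051 -0.0168
0.5 -0.0089 -0.0245
0.6 -0.0133 -0.0318
0.7 -0.0185 -0.0386
0.8 -0.0243 -0.0448
0.9 -0.0308 -0.0505
1.0 -0.0377 -0.0555
1.1 -0.0452 -0.0597
1.2 -0.053 -0.0632
1.3 -0.0611 -0.0659
1.4 -0.0694 -0.0678
1.5 -0.0779 -0.0688
1.57 -0.0839 -0.069
1.65 -0.0908 -0.0688
1.75 -0.0993 -0.0677
```

Request:
carry_out(plan="-0.002 0 -0.008 0 0 0 1;-0.005 0 -0.0165 0 0 0 1;-0.009 0 -0.0245 0 0 0 1;-0.0133 0 -0.032 0 0 0 1;-0.0185 0 -0.0385 0 0 0 1;-0.0243 0 -0.045 0 0 0 1;-0.031 0 -0.0505 0 0 0 1;-0.0377 0 -0.0555 0 0 0 1;-0.045 0 -0.06 0 0 0 1;-0.053 0 -0.063 0 0 0 1;-0.053 0 -0.063 0 0 0 1")

```text
time: 3.98
eef_pos: [0.4782, -0.0123, 0.1379]
orientation: [-2.902, -1.203, -0.001]
ft_force: [-3.2, 5.8, -6.9]
width: 0.0186
gripper_force: 58.7
```

```bash
cat > look.py <<'E'
from h import *
import sys
p0,A,o=cur(); print(p0.round(4),o["ft_force"].round(1),o["width"],o["gripper_force"],o["time"])
g=p0-.019*A[:,2]-PV; print("grasp rel pivot (lift)",np.r_[g@ex,g@ey,g[2]].round(4),np.arctan2(g[2],g@ex))
f=cams.grab_frame("wrist"); c=f["pixels"]; cv2.imwrite(f"pics/{sys.argv[1]}.png",c[...,::-1])
E
python3 look.py w2
```

```text
[ 0.4782 -0.0123  0.1379] [-3.2  5.8 -6.9] 0.018559640663903403 58.723450705292635 3.9833
grasp rel pivot (lift) [ 0.0243 -0.0002  0.0649] 1.213091900125415
```

View pics/w2.png

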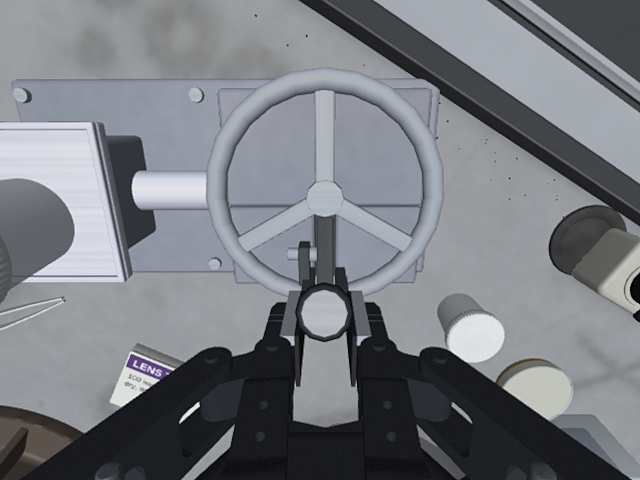

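The handle follows the pads and is at about 1.2 rad, with its end at (325,310). Next: push on past upright.

Request:
carry_out(plan="-0.007 0 -0.0023 0 0 0 1;-0.0115 0 -0.0033 0 0 0 1;-0.0156 0 -0.0042 0 0 0 1;-0.02 0 -0.0048 0 0 0 1;-0.0242 0 -0.0052 0 0 0 1;-0.0285 0 -0.0053 0 0 0 1;-0.0328 0 -0.0054 0 0 0 1;-0.036 0 -0.0054 0 0 0 1;-0.039 0 -0.0054 0 0 0 1;-0.039 0 -0.0054 0 0 0 1")

```text
time: 4.87
eef_pos: [0.4568, -0.034, 0.1424]
orientation: [2.902, 1.203, 0.002]
ft_force: [-3.5, 6.8, 2.9]
width: 0.0177
gripper_force: 56.6
```

```bash
python3 look.py w3
```

```text
[ 0.4568 -0.034   0.1424] [-3.5  6.8  2.9] 0.017695949397291896 56.64849237771705 4.8667
grasp rel pivot (lift) [-0.0063 -0.0005  0.0694] 1.6608798490627243
```

View pics/w3.png

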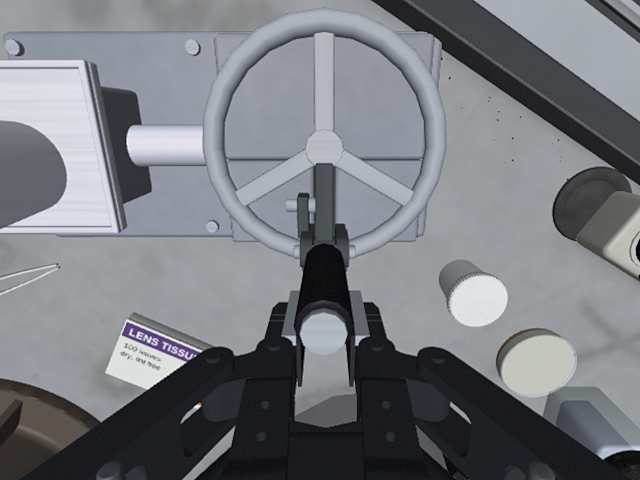

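The handle looks upright, its end at (325,332). I'll measure its angle from depth.

```bash
cat > ang.py <<'E'
from h import *
p0,A,o=cur(); f=cams.grab_frame("wrist"); P=pts(f,o)
L=(P-PV)@np.c_[ex,ey,ez]; c=f["pixels"].max(-1).astype(int)
v,u=np.indices(c.shape)
m=(f["range_z"]>0)&(L[...,2]>.07)&(L[...,2]<.105)&(c>110)&(abs(u-325)<28)&(v<375)&(v>290)
Q=L[m]; print("cap",len(Q),Q.mean(0).round(4),np.percentile(Q,[5,95],axis=0).round(3).tolist())
m=(f["range_z"]>0)&(L[...,2]>.015)&(L[...,2]<.09)&(c<50)&(abs(u-325)<18)&(v<320)&(v>255)
Q=L[m]; s=np.polyfit(Q[:,2],Q[:,0],1); print("front line slope dx/dz",s,"angle",np.pi/2-np.arctan(s[0]),len(Q))
E
python3 ang.py
```

```text
cap 1553 [0.0091 0.0014 0.0931] [[0.003, -0.005, 0.092], [0.015, 0.008, 0.094]]
front line slope dx/dz [0.07787944 0.0107441 ] angle 1.4930737703591577 1813
```

Request:
carry_out(plan="-0.004 0 0 0 0 0 1;-0.008 0 0 0 0 0 1;-0.012 0 0 0 0 0 1;-0.012 0 0 0 0 0 1;-0.012 0 0 0 0 0 1")

```text
time: 5.38
eef_pos: [0.4505, -0.0412, 0.1421]
orientation: [2.901, 1.203, 0.002]
ft_force: [-0.8, -1.5, 1.4]
width: 0.0002
gripper_force: 0.9
```

```bash
python3 ang.py; python3 look.py w4
```

```text
cap 1795 [0.0065 0.0014 0.0927] [[-0.006, -0.005, 0.087], [0.014, 0.008, 0.094]]
front line slope dx/dz [0.02701161 0.01330617] angle 1.543791278401873 1083
[ 0.4505 -0.041   0.142 ] [-2.3 -1.7  1.2] 8.910164114295597e-05 1.006337968592561 5.4333
grasp rel pivot (lift) [-0.0157 -0.0009  0.069 ] 1.7939340626276805
```

The pads slipped off outward. I'll raise clear and look.

Request:
carry_out(plan="-0.01 0 0 0 0 0 1;-0.01 0 -0.04 0 0 0 1;-0.01 0 -0.08 0 0 0 1;-0.01 0 -0.1 0 0 0 0.7;-0.01 0 -0.1 0 0 0 0.7")

```text
time: 5.9
eef_pos: [0.4462, -0.0469, 0.2248]
orientation: [2.899, 1.203, 0.007]
ft_force: [0.2, -0.2, 1.0]
width: 0.0237
gripper_force: 0.0
```

```bash
python3 look.py w5; python3 - <<'E'
from h import *
p0,A,o=cur(); f=cams.grab_frame("wrist"); P=pts(f,o)
L=(P-PV)@np.c_[ex,ey,ez]
m=(f["range_z"]>0)&(L[...,2]>.02)&(L[...,2]<.1)&(np.hypot(L[...,0],L[...,1])<.04)
Q=L[m]
for a in np.arange(.02,.1,.01):
    q=Q[(Q[:,2]>=a)&(Q[:,2]<a+.01)]; 
    if len(q)>5: print(a.round(3),len(q),np.percentile(q[:,0],[2,50,98]).round(4),np.percentile(q[:,1],[2,98]).round(4))
E
```

```text
[ 0.4462 -0.0469  0.2248] [ 0.2 -0.2  1. ] 0.023672291568962334 0.0 5.9
grasp rel pivot (lift) [-0.0229 -0.0019  0.1518] 1.7206327306416667
0.02 40 [0.0084 0.0126 0.0137] [-0.0068  0.0104]
0.03 45 [0.0085 0.0132 0.0144] [-0.0079  0.0094]
0.04 54 [0.0087 0.0138 0.015 ] [-0.008   0.0101]
0.05 60 [0.009  0.0145 0.0157] [-0.008   0.0103]
0.06 68 [0.011  0.0151 0.0163] [-0.0077  0.0096]
0.07 75 [0.0112 0.0158 0.017 ] [-0.0072  0.0103]
0.08 459 [-0.0019  0.0123  0.0173] [-0.0083  0.0108]
0.09 677 [0.0008 0.008  0.0148] [-0.0059  0.0084]
```

View pics/w5.png

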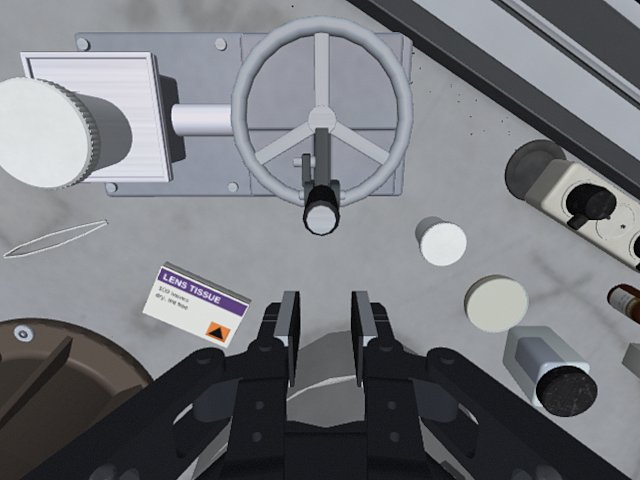

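The fingers are clear and the handle is nearly upright at about 1.5 rad, its end at (320,220). I'll push it outward with closed fingers from the inside so it latches for certain.

Request:
carry_out(plan="0.04 -0.004 0 0 0 0 1;0.085 -0.004 0 0 0 0 1;0.085 -0.004 0.02 0 0 0 1;0.085 -0.004 0.05 0 0 0 1;0.085 -0.004 0.08 0 0 0 1;0.085 -0.004 0.085 0 0 0 1;0.075 -0.004 0.085 0 0 0 1;0.07 -0.004 0.085 0 0 0 1;0.065 -0.004 0.085 0 0 0 1;0.06 -0.004 0.085 0 0 0 1;0.057 -0.004 0.085 0 0 0 1;0.057 -0.004 0.085 0 0 0 1")

```text
time: 7.0
eef_pos: [0.4758, -0.012, 0.1548]
orientation: [2.901, 1.202, 0.006]
ft_force: [5.8, 5.1, -2.3]
width: 0.0001
gripper_force: 3.8
```

```bash
python3 look.py w6
```

```text
[ 0.4758 -0.012   0.1548] [ 5.8  5.1 -2.3] 8.299417853874615e-05 3.8391016222340113 7.0
grasp rel pivot (lift) [0.0228 0.0017 0.0818] 1.2995773844160632
```

Request:
carry_out(plan="-0.003 0 0 0 0 0 1;-0.006 0 0 0 0 0 1;-0.01 0 0 0 0 0 1;-0.01 0 0 0 0 0 1")

```text
time: 7.38
eef_pos: [0.4749, -0.0161, 0.1555]
orientation: [2.9, 1.199, 0.02]
ft_force: [30.9, 31.2, -18.9]
width: -0.0001
gripper_force: 21.0
```

```bash
python3 look.py w7
```

```text
[ 0.4749 -0.0161  0.1555] [ 30.9  31.2 -18.9] -0.00011359813890212895 20.953081464394927 7.3833
grasp rel pivot (lift) [ 0.019  -0.0004  0.0825] 1.3443153414549223
```

It meets a hard stop at 44 N, so the handle is upright. Next: back off, rise and check.

Request:
carry_out(plan="0.01 0 0 0 0 0 1;0.025 0 0 0 0 0 1;0.025 0 -0.04 0 0 0 1;0.025 0 -0.08 0 0 0 1;0 0 -0.085 0 0 0 0.5;-0.02 0 -0.085 0 0 0 0;-0.02 0 -0.085 0 0 0 0;-0.02 0 -0.085 0 0 0 0;-0.02 0 -0.085 0 0 0 0")

```text
time: 8.18
eef_pos: [0.4578, -0.0286, 0.2218]
orientation: [2.902, 1.203, 0.001]
ft_force: [0.2, 0.8, 0.2]
width: 0.0608
gripper_force: 0.0
```

```bash
cat > post.py <<'E'
from h import *
p0,A,o=cur(); f=cams.grab_frame("wrist"); P=pts(f,o); print(p0.round(4),o["width"])
L=(P-C)@np.c_[ex,ey,ez]
m=(f["range_z"]>0)&(L[...,2]>.09)&(L[...,2]<.1)&(np.hypot(L[...,0],L[...,1])<.085)&(f["pixels"].max(-1)>90)
Q=L[m]; cap=Q.mean(0); print("cap rel axis (lift)",cap.round(4),len(Q))
m=(f["range_z"]>0)&(L[...,2]>.02)&(L[...,2]<.085)&(np.hypot(*np.moveaxis(L[...,:2]-cap[:2],-1,0))<.03)&(f["pixels"].max(-1)<60)
Q=L[m]; 
if len(Q)>50: print("slopes dx/dz,dy/dz",[np.polyfit(Q[:,2],Q[:,i],1).round(3).tolist() for i in(0,1)],len(Q))
t=C+cap[0]*ex+cap[1]*ey; t[2]=.143
print("over cap:",row(t,M0,p0,A)); cv2.imwrite("pics/post.png",f["pixels"][...,::-1])
E
python3 post.py
```

```text
[ 0.4578 -0.0286  0.2218] 0.060771851276394756
cap rel axis (lift) [-0.054   0.0015  0.0934] 579
slopes dx/dz,dy/dz [[0.001, -0.046], [0.003, 0.002]] 893
over cap: 0.0046 0.0015 0.0985 0.0001 -0.0001 0.0002
```

The handle measures dead upright now. Next: regrasp it from above.

Request:
carry_out(plan="0.002 0.0017 0 0 0 0 0;0.002 0.0017 0.02 0 0 0 0;0.002 0.0017 0.05 0 0 0 0;0.002 0.0017 0.08 0 0 0 0;0.002 0.0017 0.1 0 0 0 0;0.002 0.0017 0.1085 0 0 0 0.5;0.002 0.0017 0.1085 0 0 0 1;0.002 0.0017 0.1085 0 0 0 1;0.002 0.0017 0.1085 0 0 0 1;0.002 0.0017 0.1085 0 0 0 1;0.002 0.0017 0.1085 0 0 0 1;0.002 0.0017 0.1085 0 0 0 1")

```text
time: 9.23
eef_pos: [0.4604, -0.0286, 0.1359]
orientation: [2.901, 1.203, 0.003]
ft_force: [-0.6, 0.8, 7.3]
width: 0.0196
gripper_force: 58.2
```

```bash
python3 - <<'E'
from h import *
p0,A,o=cur(); g=(p0-C)@np.c_[ex,ey,ez]; print(g.round(4),o["ft_force"].round(1),o["width"],o["gripper_force"])
def pos(w): return np.array([.056-.057*np.cos(w),-.057*np.sin(w)])/.8 if w>0 else np.zeros(2)
for s in (0,1.2,2.4,3.6):
    print(s,"; ".join("%.4f %.4f"%tuple(pos(s+.1*k)-pos(s)) for k in range(1,13)))
E
```

```text
[-0.0559  0.0008  0.0439] [-0.6  0.8  7.3] 0.01956069777724758 58.20595420897007
0 -0.0009 -0.0071; 0.0002 -0.0142; 0.0019 -0.0211; 0.0044 -0.0277; 0.0075 -0.0342; 0.0112 -0.0402; 0.0155 -0.0459; 0.0204 -0.0511; 0.0257 -0.0558; 0.0315 -0.0600; 0.0377 -0.0635; 0.0442 -0.0664
1.2 0.0068 -0.0022; 0.0137 -0.0038; 0.0208 -0.0047; 0.0279 -0.0048; 0.0350 -0.0042; 0.0420 -0.0030; 0.0489 -0.0010; 0.0555 0.0016; 0.0618 0.0049; 0.0677 0.0088; 0.0733 0.0133; 0.0784 0.0183
2.4 0.0045 0.0055; 0.0085 0.0114; 0.0119 0.0177; 0.0146 0.0243; 0.0166 0.0311; 0.0180 0.0381; 0.0186 0.0452; 0.0186 0.0523; 0.0178 0.0594; 0.0163 0.0663; 0.0142 0.0731; 0.0114 0.0797
3.6 -0.0035 0.0062; -0.0075 0.0121; -0.0122 0.0175; -0.0173 0.0224; -0.0229 0.0268; -0.0290 0.0306; -0.0353 0.0337; -0.0420 0.0363; -0.0489 0.0381; -0.0559 0.0393; -0.0630 0.0397; -0.0701 0.0394
```

Request:
carry_out(plan="-0.0009 -0.007 0 0 0 0 1;0.0002 -0.014 0 0 0 0 1;0.002 -0.021 0 0 0 0 1;0.0044 -0.0277 0 0 0 0 1;0.0075 -0.034 0 0 0 0 1;0.011 -0.04 0 0 0 0 1;0.0155 -0.046 0 0 0 0 1;0.02 -0.051 0 0 0 0 1;0.0257 -0.056 0 0 0 0 1;0.0315 -0.06 0 0 0 0 1;0.0377 -0.0635 0 0 0 0 1;0.0442 -0.0664 0 0 0 0 1")

```text
time: 10.23
eef_pos: [0.4489, 0.0338, 0.136]
orientation: [2.9, 1.203, 0.006]
ft_force: [5.8, -9.3, 1.4]
width: 0.0196
gripper_force: 58.7
```

```bash
cat > st.py <<'E'
from h import *
p0,A,o=cur(); g=(p0-C)@np.c_[ex,ey,ez]; F=o["ft_force"]@np.c_[ex,ey,ez]
print(g.round(4),"r",np.hypot(*g[:2]),"w",np.arctan2(g[1],-g[0])%6.2832,"F lift",F.round(1),o["width"],o["gripper_force"])
E
python3 st.py; python3 - <<'E'
from h import *
f=cams.grab_frame("scene"); cv2.imwrite("pics/s2.png",cv2.resize(f["pixels"][120:320,220:440,::-1],None,fx=3,fy=3))
E
```

```text
[-0.0199  0.0531  0.044 ] r 0.05667573822418255 w 1.212952295115199 F lift [ -2.5 -10.7   1.4] 0.01960076002856601 58.739618472754955
```

View pics/s2.png

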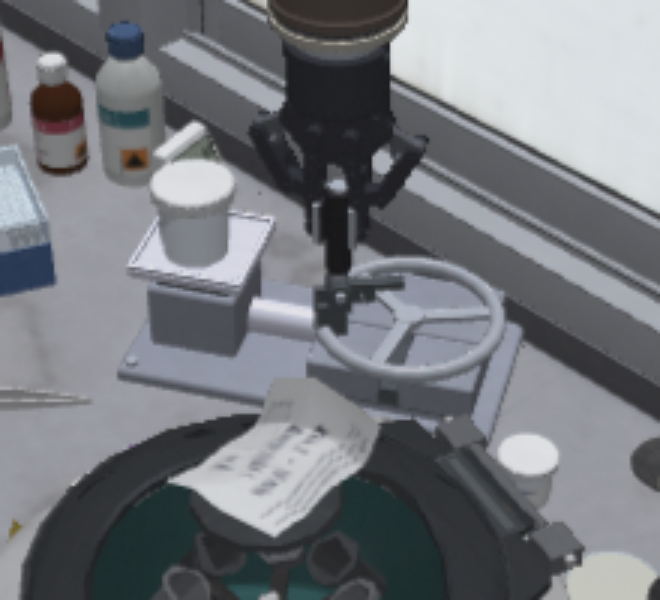

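The wheel has turned about 1.2 rad. The crank is upright at crop (335,270), the platform is rising and the cup is standing. Continue.

Request:
carry_out(plan="0.0068 -0.0022 0 0 0 0 1;0.0137 -0.0038 0 0 0 0 1;0.0208 -0.0047 0 0 0 0 1;0.028 -0.0048 0 0 0 0 1;0.035 -0.0042 0 0 0 0 1;0.042 -0.003 0 0 0 0 1;0.049 -0.001 0 0 0 0 1;0.0555 0.0016 0 0 0 0 1;0.0618 0.005 0 0 0 0 1;0.0677 0.0088 0 0 0 0 1;0.0733 0.0133 0 0 0 0 1;0.0784 0.0183 0 0 0 0 1")

```text
time: 11.28
eef_pos: [0.5017, 0.0672, 0.1358]
orientation: [2.9, 1.204, -0.0]
ft_force: [-5.6, -12.0, 12.7]
width: 0.0194
gripper_force: 60.2
```

```bash
python3 st.py
```

```text
[0.0411 0.0394 0.0438] r 0.056960913023006154 w 2.37713819539023 F lift [-12.4  -4.5  12.7] 0.01940822984414705 60.15072997659445
```

Request:
carry_out(plan="0.0045 0.0055 0 0 0 0 1;0.0085 0.0114 0 0 0 0 1;0.0119 0.0177 0 0 0 0 1;0.0146 0.0243 0 0 0 0 1;0.0166 0.0311 0 0 0 0 1;0.018 0.0381 0 0 0 0 1;0.0186 0.0452 0 0 0 0 1;0.0186 0.0523 0 0 0 0 1;0.0178 0.0594 0 0 0 0 1;0.0163 0.0663 0 0 0 0 1;0.0142 0.0731 0 0 0 0 1;0.0114 0.0797 0 0 0 0 1")

```text
time: 12.28
eef_pos: [0.5531, 0.0297, 0.1358]
orientation: [-2.902, -1.203, -0.001]
ft_force: [-5.8, 3.5, 9.4]
width: 0.0194
gripper_force: 60.0
```

```bash
python3 st.py
```

```text
[ 0.0509 -0.0235  0.0438] r 0.056095005398285845 w 3.5747125235902706 F lift [-1.6  6.6  9.4] 0.019437872371150113 59.98802907764912
```

Request:
carry_out(plan="-0.0035 0.0062 0 0 0 0 1;-0.0075 0.0121 0 0 0 0 1;-0.0122 0.0175 0 0 0 0 1;-0.0173 0.0224 0 0 0 0 1;-0.0229 0.0268 0 0 0 0 1;-0.029 0.0306 0 0 0 0 1;-0.032 0.0322 0 0 0 0 1;-0.032 0.0322 0 0 0 0 1")

```text
time: 12.95
eef_pos: [0.554, -0.0055, 0.136]
orientation: [-2.902, -1.201, -0.005]
ft_force: [0.8, 19.0, 5.4]
width: 0.0196
gripper_force: 60.2
```

```bash
python3 st.py
```

```text
[ 0.0266 -0.049   0.044 ] r 0.05579269659652207 w 4.214560601897369 F lift [14.  12.8  5.4] 0.01960478012814369 60.18683910369873
```

The wheel is at its end stop. Relax the load, open and rise.

Request:
carry_out(plan="0.002 -0.001 0 0 0 0 1;0.002 -0.001 0 0 0 0 0.7;0.002 -0.001 0 0 0 0 0.4;0.002 -0.001 0 0 0 0 0.4;0.002 -0.001 0 0 0 0 0.4;0.002 -0.001 -0.02 0 0 0 0.4;0.002 -0.001 -0.05 0 0 0 0.4;0.002 -0.001 -0.08 0 0 0 0.4;-0.01 -0.001 -0.12 0 0 0 0.4;-0.01 -0.001 -0.12 0 0 0 0.4")

```text
time: 13.78
eef_pos: [0.5488, -0.0128, 0.2358]
orientation: [2.899, 1.203, 0.009]
ft_force: [1.9, -0.5, 1.4]
width: 0.0514
gripper_force: 0.0
```

```bash
python3 post.py; python3 - <<'E'
from h import *
f=cams.grab_frame("top"); P=pts(f); z=P[...,2]
cu=(z>.183)&(z<.2)&(np.hypot(P[...,0]-.375,P[...,1]-.127)<.06); print("cup",np.median(P[cu],0).round(4),cu.sum())
pl=(z>.115)&(z<.14)&(np.hypot(P[...,0]-.38,P[...,1]-.131)<.075); print("plat",np.median(P[pl],0).round(4),cv2.minAreaRect(P[pl][:,:2].astype(np.float32)))
E
```

```text
[ 0.5488 -0.0128  0.2358] 0.05138370274962737
cap rel axis (lift) [ 0.0295 -0.0472  0.0934] 533
slopes dx/dz,dy/dz [[0.004, 0.037], [0.004, -0.047]] 664
over cap: 0.0142 -0.0046 0.1161 0.0016 -0.0012 0.0003
cup [nan nan nan] 0
plat [nan nan nan] ((0.0, 0.0), (0.0, 0.0), 0.0)
  return _methods._mean(a, axis=axis, dtype=dtype,
  ret = um.true_divide(
```

View pics/post.png

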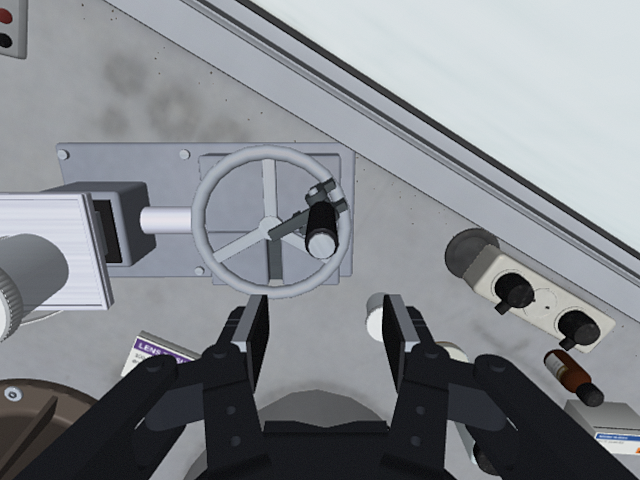

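The handle stands upright at (320,230) with the fingers clear. I'll check platform and cup in the scene camera and hand in if they are good.

```bash
python3 - <<'E'
from h import *
f=cams.grab_frame("scene"); P=pts(f); z=P[...,2]; d=np.hypot(P[...,0]-.381,P[...,1]-.131)
cu=(z>.183)&(z<.2)&(d<.06); q=P[cu]; print("cup top",np.median(q,0).round(4),(q.max(0)+q.min(0))/2,cu.sum())
pl=(z>.118)&(z<.14)&(d<.07)&(d>.04); print("plat z",np.median(z[pl]),pl.sum())
o=ctrl.get_obs(); print(o["ft_force"],o["time"])
if cu.sum()>100 and pl.sum()>50 and abs(np.median(z[pl])-.126)<.005: print(ctrl.hand_in())
E
```

```text
cup top [0.3699 0.1212 0.1913] [0.37142651 0.1266848  0.18972736] 436
plat z 0.1269342549974654 456
[0.49758719 0.7744676  0.17872589] 13.9333
the job is handed in; nothing more can be done
None
```

The job is handed in, with no verdict returned: in my last check the handle was upright, the wheel at its end stop, the platform fully up at about 127 mm, the cup standing on it and the gripper clear; I did not re-measure the bystanders.

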